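# Put the vial carrier away in its sliding-cover sample case

### The job

The four samples have been inspected and must go back into the dark. Slide the sample case's cover all the way back, lift the vial carrier off the sloping stand by its handle, turn it level and lower it into the case so that both dowel pins come up through its two holes and the plate lies flat on the case floor, then slide the cover fully shut. The vials are glass: set the carrier down rather than dropping it, never tip it much beyond the slope it starts at, and leave the other things on the bench alone.

Things in the scene. Friction and masses are not known exactly. Their poses are not given: they have to be found in the camera images.
- case: Grey painted sample case, 140 (its x) x 150 (its y) x 80 mm high, fixed to the bench; walls 7 mm, floor 6 mm thick, inside 126 x 136 mm. Origin: centre of its underside; z up. Two steel dowel pins stand on its floor. Side grooves along its y carry the cover.
- case_seat (a point): Centre of the case's inner floor, midway between the pins, 6 mm above the case's origin; axes as the case. The carrier's origin belongs here.
- pin_a (a point): Tip of the dowel pin at the case's x = +42, y = 0 mm: upright, 10 mm diameter, 20 mm tall from the inner floor, its top 6 mm tapering to 4.4 mm.
- pin_b (a point): Tip of the dowel pin at the case's x = -42, y = 0 mm: upright, 10 mm diameter, 20 mm tall from the inner floor, its top 6 mm tapering to 4.4 mm.
- cover (a joint): Sliding cover of the case, m: 0 = fully shut, 0.135 = all the way back (end stop), toward the case's own -y. About 2 N friction, no spring; stays where left. Starts up to 20 mm ajar. Flat aluminium plate, top face 76 mm and underside 71 mm above the bench: the seated carrier (handle top at 66 mm) just passes under it, one standing on top of the pins does not.
- cover_handle (a point): Centre of the grip bar of the cover's black bridge handle, 98 mm above the bench; moves with the cover. The bar is 70 mm long along the case's x, 11 mm thick along the case's y (the sliding direction), 14 mm high, on two 10 mm posts at x = +/-30 mm, with 15 mm free between bar and cover.
- stand: Dark steel sheet stand with a face sloping 30 degrees, low at its own -x edge (toward the robot when its yaw is 0), high at +x; face 130 mm long, 140 mm wide, 75 mm high at the back, with an 9 mm lip along the low edge. Fixed to the bench. Origin: centre of its underside, z up.
- carrier: Vial carrier, about 0.4 kg: aluminium plate 108 (its x) x 112 (its y) x 8 mm, a black cup with a fixed glass vial (23 mm wide, top 49 mm above the underside) at x = +/-38, y = +/-40 mm. Origin: centre of the underside; z normal to the plate, up through the handle. Starts on the stand's slope, z leaning 30 degrees. Both ways round fit the case.
- carrier_handle (a point): Centre of the bar of the carrier's steel bridge handle, 52 mm above the plate's underside. The bar is 96 mm long along the carrier's y, 10 mm thick along its x, 16 mm high (44 to 60 mm above the underside), on two 6 mm posts at y = +/-44 mm, open below.
- hole_a (a point): Centre, at the plate's underside, of the 13 mm through hole at the carrier's x = +42, y = 0 mm; it takes either pin of the case.
- hole_b (a point): Centre, at the plate's underside, of the 13 mm through hole at the carrier's x = -42, y = 0 mm; it takes either pin of the case.
- timer: bystander: white kitchen-type timer, 66 x 66 x 19 mm, loose; origin under its centre
- tape_roll: bystander: roll of tape, 105 mm across, 25 mm high, loose; origin under its centre
- marker: bystander: capped marker pen lying along its y, 135 mm long, 17 mm thick, loose; origin under its centre
- pipette: bystander: pipette lying along its y, 271 mm long, 28 mm high, loose; origin under its centre

How it is judged:
By the outcome, as a careful person would: the job done as asked, in the order asked, and still so for the second after the job is handed in, with the robot touching nothing.
It also fails if it takes over 58 s, if anything falls off the work surface, if the arm or the gripper's body presses on something with over 40 N, if the wrist force passes 120 N, or if a joint passes its speed limit or range.

### The arm

A 7-joint arm with a two-finger parallel gripper is mounted at the origin on a cart in front of the work surface, level with it; the furniture and walls round the work are solid. World frame = base frame: x ahead of the robot, y to its left, z up, the work surface at z = 0. Lengths are in m, angles in rad, forces in N, time in s.
With the tool pointing down it reaches from about 0.35 to 0.9 m from the base axis. Payload 8.1 kg.
Tool frame: the origin (TCP) lies midway between the tips of the shut fingers; the grasp point (between the pads) lies 19 mm behind it; z points along the fingers, y is the line along which they close (so a half turn about z gives the same grasp; the last joint's range is limited). The gripper opens to 92 mm and grips with 3 to 60 N. Pads are 19 mm wide; open, the fingers measure 130 mm over their backs; the gripper's body (75 mm by 190 mm) begins 47 mm behind the grasp point.
Start: joints at [1.169, 0.434, 0.025, 1.573, -0.012, 1.134, -0.075], TCP at [0.184, -0.597, 0.227] pointing down, gripper open.
Joint ranges: [-2.62, 2.62], [-0.44, 2.09], [-1.27, 1.32], [0.08, 2.57], [-1.32, 4.46], [0.12, 2], [-2.74, 2.74]. Speed limits (rad/s): [2.22, 2.22, 3.01, 3.01, 3.14, 3.14, 3.14].

### API

Orientations are given as a rotation vector (axis times angle).
In Python, from cell import observe, get_image, camera_model, sign_off, recognise, silhouettes gives the robot as it stands.
- The arm moves only by the tool apply_moves, never from a script. Its argument "motion" is a list of rows, each an object of numbers: "x", "y", "z": the shift along the world's x, y, z in cm; "yaw": the turn about the world's z in degrees; "hand": the opening, from -1 (shut) to 1 (fully open), so that 0 is half open. In form: [{"x": .., "y": .., "z": .., "yaw": .., "hand": ..}, ...]. A call has 1 to 10 rows; each row is the pose to reach, as a shift and turn from the pose commanded when the call began; what a row does not reach only later rows make up. A row lasts 1/8 s, in which the tool goes at most 62.5 mm and 10.7 degrees, less where a joint would pass 70% of its speed; a pose out of reach is approached as far as the arm can. A call with a gripper value outside its range is refused whole. The fingers move at their own pace and stop on an object; "newtons" is the grip in N (left out, the last holds). Time passes only in rows, so rows that repeat a pose let the fingers close. It gives the time, the measured TCP pose, the force, the opening and the grip force at its end, in the units of the state.
- observe(): the state, without advancing time (a new reading comes with each control period).
- get_image(name): name is "side" or "top" or "wrist"; returns the picture (420x560x3 uint8, blue, green, red); there is no depth.
- camera_model(name): a dict with "camera_matrix" (3x3 intrinsics, pixels), "T" (4x4, takes a point from camera to world coordinates). Camera axes: x right, y up, looking along -z (the intrinsics and any distortion apply to the point x, -y, -z); pixel columns grow to the right and rows downward; lengths in m; the calibration is good to about 2 mm. A picture is of the moment at which its call begins: read the wrist's pose just before it. camera_model takes no time and is no camera call; for the wrist camera it gives the pose at the moment of the call.
- sign_off(): hands the job in; it is judged then, once.
Trained networks look in the newest picture that a camera, given by its name, has taken for a name from the list of things; names that differ only in an ending like _2 or _b are one class to them, and where a whole thing is asked for, a point or a joint stands for the part that bears it (a point fixed in the world has none). Each returns a list of dicts, best first, with "p" (0 to 1); they miss things now and then, are a little off and sometimes report something else, mostly with a low value. They report only what shows in the picture. A call takes as long as a camera call.
- recognise(query, camera): "rect" ([left, top, right, bottom] in pixels, round what is visible of it).
- silhouettes(query, camera): "mask" (420x560 bool, what is visible of it) and "rect" ([left, top, right, bottom] in pixels, round what is visible of it).
The state is a dict: "clock": time; "joints": joint angles; "dq": joint speeds; "joint_efforts": joint torques, N m; "position": TCP position; "ee_rot": TCP orientation; "force": force on the tool from outside, world axes, zero at the start; "ft_torque": the same for the moment, N m; "width": opening from 0.0 (shut) to 1.0 (fully open); "gripper_force": force on a finger pad.
Only numpy, scipy, OpenCV 4.12 (cv2) and the standard library are available. Lean on these libraries where they do the work, as an engineer would, in place of code of your own. Each camera call takes 0.05 s, during which the arm holds its last target. There are 200 camera calls.

## Working session

There is one attempt and no reset: what is moved stays moved. The work goes in short steps, Python scripts to look and compute and a tool call to move; the robot and the scene stay as the last step left them, time stands still between calls to the robot, and variables do not carry over. Pictures are saved under pics/ and viewed, at most 10 in all, crops included, and the job is handed in when it is done.

Besides the shell and the picture viewer there is one more tool, called by a JSON object that holds its "name" and its "arguments", one argument or row to a line. apply_moves: Moves the arm, as the interface text tells. Its arguments: {"type":"object","properties":{"motion":{"type":"array","items":{"type":"object","properties":{"x":{"type":"number"},"y":{"type":"number"},"z":{"type":"number"},"yaw":{"type":"number"},"hand":{"type":"number"}}}},"newtons":{"type":"number"}},"required":["motion"]}

```bash
mkdir -p pics; ls
cat > h.py <<'E'
import numpy as np, cv2
from cell import *
def proj(cm,P):
    K=np.array(cm["camera_matrix"]);T=np.array(cm["T"])
    p=(np.asarray(P).reshape(-1,3)-T[:3,3])@T[:3,:3]
    p=p*[1,-1,-1]; q=p@K.T
    return q[:,:2]/q[:,2:]
def ray(cm,uv):
    K=np.array(cm["camera_matrix"]);T=np.array(cm["T"])
    d=np.linalg.solve(K,[uv[0],uv[1],1.])*[1,-1,-1]
    return T[:3,3],T[:3,:3]@d
def onz(cm,uv,z):
    o,d=ray(cm,uv); return o+d*(z-o[2])/d[2]
E
python3 - <<'E'
from h import *
ims=[]
for c in("top","side"):
    im=get_image(c); ims.append(im); cv2.imwrite(f"pics/{c}0.png",im)
    cm=camera_model(c); print(c,np.round(cm["camera_matrix"],1).tolist(),np.round(cm["T"],3).tolist(),[k for k in cm])
    for q in("case","cover_handle","carrier","carrier_handle","stand","timer","tape_roll","marker","pipette"):
        try:
            print(q,[(np.round(r["rect"]).tolist(),round(r["p"],2)) for r in recognise(q,c)[:2]])
        except Exception as e: print(q,e)
print(observe())
E
```

```text
pics
top [[498.2, 0.0, 285.7], [0.0, 498.2, 207.8], [0.0, 0.0, 1.0]] [[-0.007, 0.996, -0.09, 0.449], [-1.0, -0.009, -0.017, -0.05], [-0.017, 0.09, 0.996, 1.464], [0.0, 0.0, 0.0, 1.0]] ['camera_matrix', 'T']
case [([286.0, 200.0, 351.0, 258.0], 0.9)]
cover_handle [([292.0, 206.0, 351.0, 258.0], 0.93), ([283.0, 200.0, 350.0, 257.0], 0.42)]
carrier [([173.0, 228.0, 215.0, 275.0], 0.86)]
carrier_handle [([178.0, 232.0, 218.0, 273.0], 0.95)]
stand [([171.0, 222.0, 228.0, 272.0], 0.59)]
timer [([388.0, 236.0, 417.0, 264.0], 0.69)]
tape_roll [([261.0, 149.0, 295.0, 178.0], 0.96)]
marker [([262.0, 144.0, 294.0, 181.0], 0.7), ([365.0, 199.0, 405.0, 205.0], 0.48)]
pipette [([157.0, 172.0, 237.0, 189.0], 0.85)]
side [[522.7, 0.0, 278.1], [0.0, 522.7, 218.9], [0.0, 0.0, 1.0]] [[0.753, -0.553, 0.357, 0.997], [0.659, 0.635, -0.403, -0.502], [-0.004, 0.539, 0.842, 1.105], [0.0, 0.0, 0.0, 1.0]] ['camera_matrix', 'T']
case [([186.0, 197.0, 280.0, 287.0], 0.68), ([281.0, 123.0, 338.0, 163.0], 0.46)]
cover_handle [([186.0, 207.0, 269.0, 277.0], 0.75)]
carrier [([282.0, 118.0, 339.0, 163.0], 0.77)]
carr
[... 342 characters left out ...]
: array([ 1.16943086,  0.43451043,  0.02503459,  1.57319276, -0.01160436,
        1.13402173, -0.07511556]), 'dq': array([ 5.72223343e-04,  1.13864941e-03,  1.11375613e-03,  1.51467211e-03,
       -2.91918746e-04,  8.41085993e-05, -7.17573748e-04]), 'joint_efforts': array([-3.85310495e-04, -6.67673635e+01,  9.83572304e-01, -3.14806974e+01,
       -6.07003667e-02,  3.27383867e-02,  1.66322968e-05]), 'position': array([ 0.18392201, -0.5973357 ,  0.22673856]), 'ee_rot': array([ 3.10661851e+00,  4.67346020e-01, -3.03176787e-05]), 'force': array([-0.31997632,  0.00141032, -0.42062897]), 'ft_torque': array([ 0.01494533, -0.0057411 , -0.01935938]), 'gripper_force': 0.0, 'width': 1.0005717652886645}
```

View pics/top0.png

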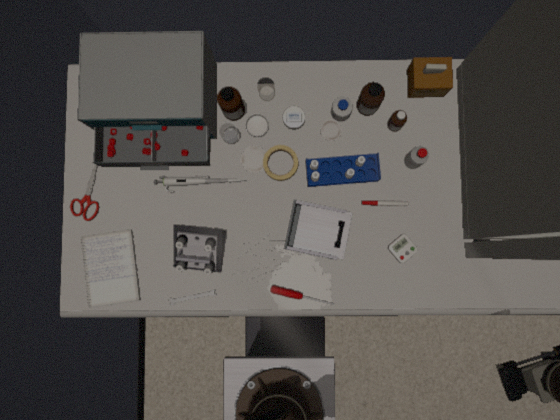

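View pics/side0.png

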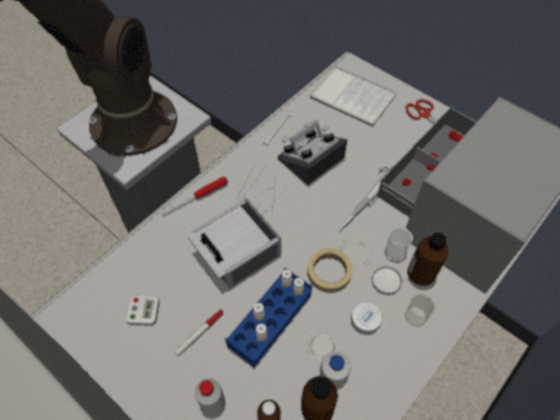

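The top view shows the case around (318,230), with the cover handle at (341,234). The gap is on the left, so the cover opens toward image-right (world −y). The carrier is on its stand around (195,252), with the bar running roughly along world y. The side view agrees: cover handle at (212,247), carrier at (311,143). I'll enlarge these areas and work out rough positions.

Run:
```python
from h import *
t=cv2.imread("pics/top0.png");s=cv2.imread("pics/side0.png")
a=[t[195:265,275:365],t[220:285,160:240],s[190:290,180:290],s[110:190,270:355]]
a=[cv2.resize(x,(400,300),interpolation=cv2.INTER_CUBIC) for x in a]
cv2.imwrite("pics/z0.png",np.clip(1.6*np.vstack([np.hstack(a[:2]),np.hstack(a[2:])]).astype(float),0,255).astype(np.uint8))
ct=camera_model("top")
for n,uv,z in[("coverh",(341,234),.1),("carrh",(195,260),.09),("case TL",(298,201),.08),("TR",(353,206),.08),("BL",(286,247),.08),("BR",(345,258),.08)]:
    print(n,np.round(onz(ct,uv,z),3))
```

```text
coverh [ 0.5   -0.178  0.1  ]
carrh [0.432 0.224 0.09 ]
case TL [ 0.593 -0.061  0.08 ]
TR [ 0.578 -0.214  0.08 ]
BL [ 0.466 -0.027  0.08 ]
BR [ 0.434 -0.189  0.08 ]
```

View pics/z0.png

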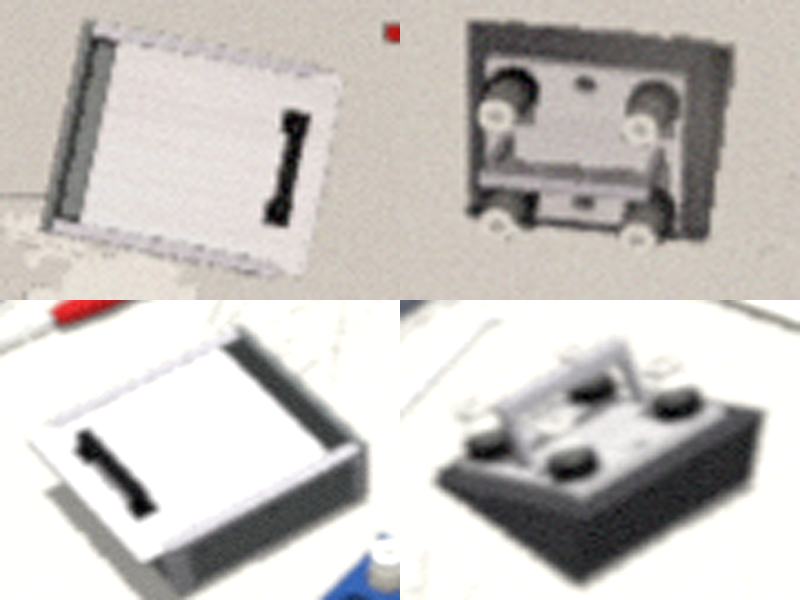

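The cover's black bar runs from (342,222) to (337,246) in the top image, so the case yaw is about −10°. The carrier bar is near (193,260), and its low edge faces the robot. I'll move over the cover handle.

{"name": "apply_moves", "arguments": {
  "motion": [
    {"x": 6,"y": 8,"z": 2,"yaw": -6},
    {"x": 30,"y": 42,"z": 3,"yaw": -27.5},
    {"x": 30,"y": 42,"z": 3,"yaw": -27.5},
    {"x": 30,"y": 42,"z": 3,"yaw": -27.5},
    {"x": 30,"y": 42,"z": 3,"yaw": -27.5},
    {"x": 30,"y": 42,"z": 3,"yaw": -27.5},
    {"x": 30,"y": 42,"z": 3,"yaw": -27.5},
    {"x": 30,"y": 42,"z": 3,"yaw": -27.5},
    {"x": 30,"y": 42,"z": 3,"yaw": -27.5},
    {"x": 30,"y": 42,"z": 3,"yaw": -27.5}
  ]
}}

```text
schema error: expected keys x, y, z, yaw, hand
```

```bash
cat >> h.py <<'E'
def tri(obs):
    A=np.zeros((3,3));b=np.zeros(3)
    for cm,uv in obs:
        o,d=ray(cm,uv);d=d/np.linalg.norm(d);M=np.eye(3)-np.outer(d,d);A+=M;b+=M@o
    return np.linalg.solve(A,b)
E
python3 - <<'E'
from h import *
o=observe();print(o["position"],o["ee_rot"])
cm=camera_model("wrist");im=get_image("wrist");cv2.imwrite("pics/w1.png",im)
print(np.round(cm["T"],3).tolist(),np.round(cm["camera_matrix"],1).tolist())
for q in("cover_handle","case"): print(q,[(np.round(r["rect"]).tolist(),round(r["p"],2)) for r in recognise(q,"wrist")[:2]])
ct=camera_model("top");cs=camera_model("side")
print(tri([(ct,(339.7,234.2)),(cs,(211.8,247.8))]),tri([(ct,(341.8,222.5)),(cs,(219.3,258.3))]),tri([(ct,(337.5,245.9)),(cs,(204.2,237.3))]))
E
```

```text
[ 0.18392201 -0.5973357   0.22673856] [ 3.10661851e+00  4.67346020e-01 -3.03176787e-05]
[[0.294, 0.922, 0.25, 0.251], [-0.956, 0.284, 0.078, -0.576], [0.001, -0.262, 0.965, 0.385], [0.0, 0.0, 0.0, 1.0]] [[342.2, 0.0, 277.4], [0.0, 342.2, 200.5], [0.0, 0.0, 1.0]]
cover_handle []
case []
[ 0.50164308 -0.17266535  0.08739486] [ 0.5333622  -0.17975995  0.08694939] [ 0.4697993  -0.16555795  0.08889348]
```

View pics/w1.png

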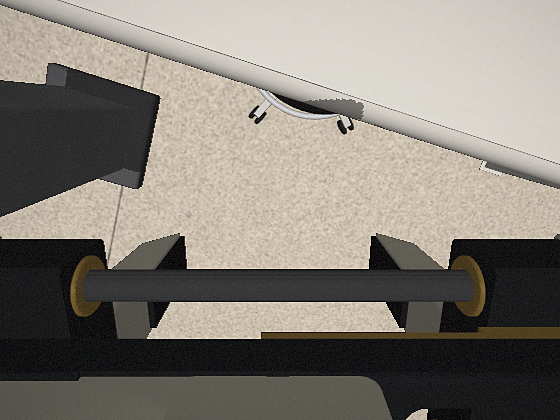

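The wrist view shows only the floor and bench edge ahead of the fingers. The move was refused because every row needs all the keys, so I'll send it again with them.

{"name": "apply_moves", "arguments": {
  "motion": [
    {"x": 5,"y": 8,"z": 2,"yaw": -6,"hand": 1},
    {"x": 27,"y": 43.5,"z": 3,"yaw": -27.5,"hand": 1},
    {"x": 27,"y": 43.5,"z": 3,"yaw": -27.5,"hand": 1},
    {"x": 27,"y": 43.5,"z": 3,"yaw": -27.5,"hand": 1},
    {"x": 27,"y": 43.5,"z": 3,"yaw": -27.5,"hand": 1},
    {"x": 27,"y": 43.5,"z": 3,"yaw": -27.5,"hand": 1},
    {"x": 27,"y": 43.5,"z": 3,"yaw": -27.5,"hand": 1},
    {"x": 27,"y": 43.5,"z": 3,"yaw": -27.5,"hand": 1},
    {"x": 27,"y": 43.5,"z": 3,"yaw": -27.5,"hand": 1},
    {"x": 27,"y": 43.5,"z": 3,"yaw": -27.5,"hand": 1}
  ]
}}

```text
clock: 2.4
position: [0.4547, -0.1608, 0.2568]
ee_rot: [-3.129, 0.279, -0.0]
force: [0.2, -0.8, -0.2]
width: 1.002
gripper_force: 0.0
```

```bash
cat > look.py <<'E'
from h import *
import sys,pickle
n=sys.argv[1]
o=observe();print(o["clock"],o["position"].round(4),o["ee_rot"].round(3))
cm=camera_model("wrist");im=get_image("wrist");cv2.imwrite(f"pics/{n}.png",im);pickle.dump(cm,open(f"{n}.pkl","wb"))
for q in sys.argv[2:]:
    for r in silhouettes(q,"wrist")[:2]:
        print(q,np.round(r["rect"]).tolist(),round(r["p"],2),np.round(cv2.minAreaRect(np.argwhere(r["mask"])[:,::-1].astype(np.float32))[0],1))
E
python3 look.py w2 cover_handle case
```

```text
2.4 [ 0.4547 -0.1608  0.2568] [-3.129  0.279 -0.   ]
cover_handle [156.0, 56.0, 310.0, 198.0] 0.58 [232.5 128.5]
case [126.0, 49.0, 310.0, 199.0] 0.65 [216.9 125.2]
```

View pics/w2.png

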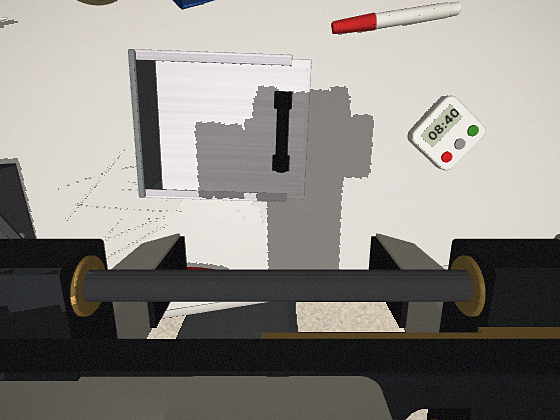

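The wrist view shows the cover bar from (284,92) to (281,172), the case's left wall from (129,51) to (138,197), and the timer at (447,133), well clear.

Run:
```python
from h import *
import pickle
cw=pickle.load(open("w2.pkl","rb"));ct=camera_model("top");cs=camera_model("side")
for n,uv,z in[("far",(284,92),.105),("near",(281,172),.105),("mid",(282.5,132),.105),("TL",(130,50),.08),("BL",(138,197),.08)]: print(n,onz(cw,uv,z).round(4))
print(tri([(cw,(282.5,132)),(ct,(339.7,234.2)),(cs,(211.8,247.8))]),tri([(cw,(282.5,132)),(ct,(339.7,234.2))]),tri([(cw,(282.5,132)),(cs,(211.8,247.8))]))
im=cv2.imread("pics/w2.png",0); m=(im[80:185,265:300]<40).astype(np.uint8)
print(cv2.minAreaRect(np.argwhere(m)[:,::-1].astype(np.float32)+[265,80]) if 0 else cv2.fitLine((np.argwhere(m)[:,::-1]+[265,80]).astype(np.float32),cv2.DIST_L2,0,.01,.01).ravel(), (np.argwhere(m)[:,::-1]+[265,80]).mean(0))
```

```text
far [ 0.5356 -0.1807  0.105 ]
near [ 0.467  -0.1659  0.105 ]
mid [ 0.5024 -0.1735  0.105 ]
TL [ 0.5971 -0.05    0.08  ]
BL [ 0.4628 -0.0183  0.08  ]
[ 0.50149389 -0.17296125  0.08747551] [ 0.50036037 -0.17441749  0.08670401] [ 0.50249631 -0.17185951  0.08758859]
[ 3.5358045e-02 -9.9937469e-01  2.8161710e+02  1.3047372e+02] [281.61709706 130.47373108]
```

{"name": "apply_moves", "arguments": {
  "motion": [
    {"x": 4.7,"y": -1.2,"z": -5,"yaw": -2.4,"hand": 0.2},
    {"x": 4.7,"y": -1.2,"z": -10,"yaw": -2.4,"hand": 0.2},
    {"x": 4.7,"y": -1.2,"z": -14,"yaw": -2.4,"hand": 0.2},
    {"x": 4.7,"y": -1.2,"z": -17.4,"yaw": -2.4,"hand": 0.2},
    {"x": 4.7,"y": -1.2,"z": -17.4,"yaw": -2.4,"hand": 0.2},
    {"x": 4.7,"y": -1.2,"z": -17.4,"yaw": -2.4,"hand": -1},
    {"x": 4.7,"y": -1.2,"z": -17.4,"yaw": -2.4,"hand": -1},
    {"x": 4.7,"y": -1.2,"z": -17.4,"yaw": -2.4,"hand": -1},
    {"x": 4.7,"y": -1.2,"z": -17.4,"yaw": -2.4,"hand": -1}
  ],
  "newtons": 15
}}

```text
clock: 3.68
position: [0.5013, -0.1744, 0.0834]
ee_rot: [3.122, -0.35, 0.002]
force: [0.5, -0.3, -0.7]
width: 0.215
gripper_force: 0.0
```

{"name": "apply_moves", "arguments": {
  "motion": [
    {"x": 0,"y": 0,"z": 0,"yaw": 0,"hand": -1},
    {"x": 0,"y": 0,"z": 0,"yaw": 0,"hand": -1},
    {"x": -0.5,"y": -2,"z": 0,"yaw": 0,"hand": -1},
    {"x": -0.9,"y": -4,"z": 0,"yaw": 0,"hand": -1},
    {"x": -1.4,"y": -6,"z": 0,"yaw": 0,"hand": -1},
    {"x": -1.8,"y": -8,"z": 0,"yaw": 0,"hand": -1},
    {"x": -2.3,"y": -10,"z": 0,"yaw": 0,"hand": -1},
    {"x": -2.5,"y": -11,"z": 0,"yaw": 0,"hand": -1},
    {"x": -2.5,"y": -11,"z": 0,"yaw": 0,"hand": -1}
  ]
}}

```text
clock: 4.8
position: [0.4772, -0.2859, 0.0831]
ee_rot: [3.121, -0.351, 0.004]
force: [5.5, -3.0, -1.0]
width: 0.121
gripper_force: 15.0
```

{"name": "apply_moves", "arguments": {
  "motion": [
    {"x": -0.1,"y": -0.5,"z": 0,"yaw": 0,"hand": -1},
    {"x": -0.1,"y": -1,"z": 0,"yaw": 0,"hand": -1},
    {"x": -0.1,"y": -1,"z": 0,"yaw": 0,"hand": -1}
  ]
}}

```text
clock: 5.18
position: [0.4764, -0.2896, 0.083]
ee_rot: [-3.118, 0.343, -0.0]
force: [3.0, 14.5, 7.5]
width: 0.113
gripper_force: 15.0
```

Travel stopped after 118 mm with about 15 N along the slide, so the cover is at its end stop. I'll release it and rise.

{"name": "apply_moves", "arguments": {
  "motion": [
    {"x": 0,"y": 0.5,"z": 0,"yaw": 0,"hand": 0},
    {"x": 0,"y": 0.5,"z": 0,"yaw": 0,"hand": 0},
    {"x": 0,"y": 0.5,"z": 0,"yaw": 0,"hand": 0},
    {"x": 0,"y": 0.5,"z": 4,"yaw": 0,"hand": 0},
    {"x": 0,"y": 0.5,"z": 9,"yaw": 0,"hand": 0},
    {"x": 0,"y": 3,"z": 14,"yaw": 0,"hand": 0.2}
  ]
}}

```text
clock: 5.92
position: [0.4741, -0.2663, 0.224]
ee_rot: [3.12, -0.356, -0.001]
force: [1.5, -0.1, -1.3]
width: 0.562
gripper_force: 0.0
```

Run:
```python
from h import *
o=observe();print(o["joints"].round(2),o["position"],o["ee_rot"])
ct=camera_model("top");cs=camera_model("side")
print(tri([(ct,(193.4,259.6)),(cs,(304.8,130))]))
im=cv2.resize(get_image("top")[195:265,275:425],None,fx=4,fy=4,interpolation=cv2.INTER_CUBIC)
cv2.imwrite("pics/t2.png",np.clip(im*1.5,0,255))
```

```text
[ 0.53  0.31 -0.15  1.77  0.05  1.07 -1.44] [ 0.47406787 -0.26632831  0.22400386] [ 3.12035582e+00 -3.55931745e-01 -9.59676895e-04]
[0.43564266 0.23127636 0.08943429][ WARN:0@0.565] global loadsave.cpp:1063 imwrite_ Unsupported depth image for selected encoder is fallbacked to CV_8U.
```

{"name": "apply_moves", "arguments": {
  "motion": [
    {"x": -1,"y": 5,"z": 2,"yaw": 10,"hand": 0.2},
    {"x": -3.8,"y": 43.5,"z": 3.6,"yaw": 99.3,"hand": 0.2},
    {"x": -3.8,"y": 43.5,"z": 3.6,"yaw": 99.3,"hand": 0.2},
    {"x": -3.8,"y": 43.5,"z": 3.6,"yaw": 99.3,"hand": 0.2},
    {"x": -3.8,"y": 43.5,"z": 3.6,"yaw": 99.3,"hand": 0.2},
    {"x": -3.8,"y": 43.5,"z": 3.6,"yaw": 99.3,"hand": 0.2},
    {"x": -3.8,"y": 43.5,"z": 3.6,"yaw": 99.3,"hand": 0.2},
    {"x": -3.8,"y": 43.5,"z": 3.6,"yaw": 99.3,"hand": 0.2},
    {"x": -3.8,"y": 43.5,"z": 3.6,"yaw": 99.3,"hand": 0.2},
    {"x": -3.8,"y": 43.5,"z": 3.6,"yaw": 99.3,"hand": 0.2}
  ]
}}

```text
clock: 7.22
position: [0.437, 0.1705, 0.2584]
ee_rot: [-2.284, -2.157, 0.001]
force: [-0.2, -0.0, -0.5]
width: 0.599
gripper_force: 0.0
```

```bash
python3 look.py w3 carrier_handle carrier stand
```

```text
7.225 [0.437  0.1705 0.2584] [-2.284e+00 -2.157e+00  1.000e-03]
carrier_handle [229.0, 60.0, 355.0, 179.0] 0.77 [291.4 117.4]
carrier [232.0, 58.0, 354.0, 178.0] 0.71 [290.8 116.8]
stand [243.0, 45.0, 376.0, 191.0] 0.75 [308.5 115.5]
```

View pics/w3.png

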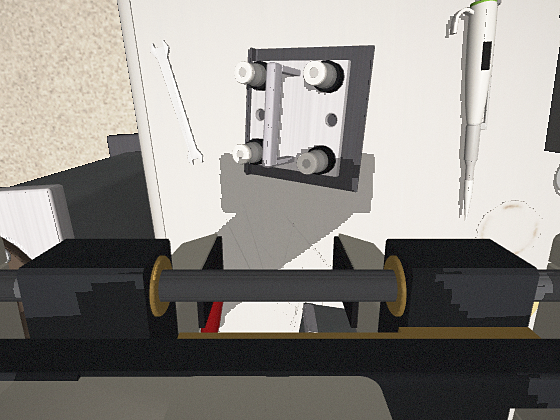

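The wrist view shows the carrier bar from (272,63) to (268,165), vial tops at (244,72), (239,153), (320,72) and (307,162), and holes at (331,120) and (261,115). I'll fit the carrier pose from the wrist and top views together.

Run:
```python
from h import *
import pickle
from scipy.optimize import least_squares
from scipy.spatial.transform import Rotation as R
cw=pickle.load(open("w3.pkl","rb"));ct=camera_model("top")
M=np.array([[-38,40,49],[-38,-40,49],[38,40,49],[38,-40,49],[42,0,8],[-42,0,8]])/1e3
W=np.array([[244,72],[239,153],[320,72],[307,162],[331,120],[261,115]],float)
bar=np.array([[0,48,58],[0,-48,58]])/1e3; WB=np.array([[273.,63],[267.5,165]])
Tp=np.array([[179.4,268.8],[207.6,271.4],[179.4,244.9],[208,247.7],[197,237.8],[196.6,264]])
def pose(p,X): return X@(R.from_euler("z",p[3])*R.from_euler("y",-p[4])).as_matrix().T+p[:3]
def f(p): return np.r_[(proj(cw,pose(p,M))-W).ravel(),(proj(cw,pose(p,bar))-WB).ravel(),(proj(ct,pose(p,M))-Tp).ravel()]
s=least_squares(f,[.45,.23,.05,0,.5],loss="soft_l1");p=s.x
print(p.round(4),np.degrees(p[3:]).round(2),f(p).reshape(-1,2).round(1).tolist())
print("handle",pose(p,np.array([[0,0,.052]])).round(4))
o=least_squares(lambda q:f(np.r_[q,np.pi/6]),p[:4],loss="soft_l1").x;print(o.round(4),np.degrees(o[3]),pose(np.r_[o,np.pi/6],np.array([[0,0,.052]])).round(4))
```

```text
[ 0.4614  0.23    0.0308 -0.1217  0.5046] [-6.97 28.91] [[0.2, 0.4], [2.2, -0.1], [-5.2, 1.5], [-0.1, 0.3], [-0.7, -0.2], [-0.7, -0.9], [0.4, -0.5], [-0.1, 1.3], [-0.7, -1.0], [-0.9, -0.3], [-0.6, -0.8], [-0.5, -0.3], [-0.4, -0.1], [-0.5, -0.6]]
handle [[0.4365 0.2331 0.0763]]
[ 0.4621  0.23    0.0316 -0.1202] -6.885923315190335 [[0.4363 0.2331 0.0766]]
```

{"name": "apply_moves", "arguments": {
  "motion": [
    {"x": 0,"y": 3.1,"z": 0,"yaw": -1.5,"hand": 0.2},
    {"x": 0,"y": 6.2,"z": 0,"yaw": -3.3,"hand": 0.2},
    {"x": 0,"y": 6.2,"z": 0,"yaw": -3.3,"hand": 0.2},
    {"x": 0,"y": 6.2,"z": 0,"yaw": -3.3,"hand": 0.2}
  ]
}}

```text
clock: 7.92
position: [0.437, 0.232, 0.2585]
ee_rot: [2.349, 2.085, -0.001]
force: [-0.5, 0.5, 0.2]
width: 0.6
gripper_force: 0.0
```

```bash
python3 look.py w4 carrier_handle
```

```text
7.925 [0.437  0.232  0.2585] [ 2.349e+00  2.085e+00 -1.000e-03]
carrier_handle [238.0, 122.0, 349.0, 235.0] 0.98 [290.9 176.1]
```

View pics/w4.png

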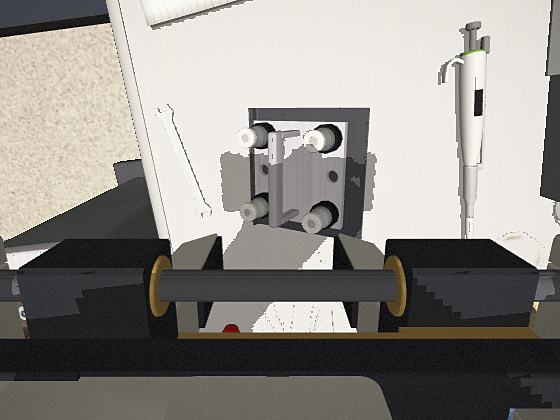

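The view now has vial tops at (247,138), (249,213), (316,142) and (314,219), holes at (333,177) and (265,170), and the bar at column 273 from rows 132 to 226. I'll refit using the two wrist views only.

```bash
cat > fit.py <<'E'
from h import *
import pickle
from scipy.optimize import least_squares
from scipy.spatial.transform import Rotation as R
c3=pickle.load(open("w3.pkl","rb"));c4=pickle.load(open("w4.pkl","rb"))
M=np.array([[-38,40,49],[-38,-40,49],[38,40,49],[38,-40,49],[42,0,8],[-42,0,8]])/1e3
W3=np.array([[244,72],[239,153],[317,73],[307,162],[331,120],[261,115]],float)
W4=np.array([[247,138],[249,213],[316,142],[314,219],[333,177],[265,170]],float)
def pose(p,X): return X@(R.from_euler("z",p[3])*R.from_euler("y",-p[4])).as_matrix().T+p[:3]
for s3,s4 in((1,1),(1,0),(0,1)):
    f=lambda p:np.r_[s3*(proj(c3,pose(p,M))-W3).ravel(),s4*(proj(c4,pose(p,M))-W4).ravel()]
    for free in (0,1):
        g=(lambda q:f(np.r_[q[:4],q[4] if free else np.pi/6]))
        p=least_squares(g,[.45,.23,.05,-.1,.5],loss="soft_l1").x
        if not free:p[4]=np.pi/6
        print(s3,s4,p[:3].round(4),np.degrees(p[3:]).round(1),"handle",pose(p,np.array([[0,0,.052]])).round(4),"rms",np.sqrt((g(p)**2).mean()).round(2))
    print(f(p).reshape(-1,2).round(1).tolist())
E
python3 fit.py
```

```text
1 1 [0.4627 0.2297 0.0374] [-7. 30.] handle [[0.4368 0.2329 0.0825]] rms 1.3
1 1 [0.4621 0.2298 0.0358] [-6.9 28.5] handle [[0.4374 0.2328 0.0815]] rms 1.17
[[0.5, 0.2], [2.5, 0.8], [-0.5, 0.3], [1.5, 1.4], [0.9, 0.2], [-0.4, -0.5], [-0.1, -0.4], [-0.5, -1.0], [-0.3, -0.9], [-0.9, 4.0], [-0.1, -0.6], [-0.8, -0.4]]
1 0 [0.4621 0.23   0.0363] [-7.3 30. ] handle [[0.4363 0.2333 0.0814]] rms 0.63
1 0 [0.4615 0.23   0.035 ] [-7.4 28.8] handle [[0.4367 0.2333 0.0806]] rms 0.56
[[0.2, -0.5], [1.7, -0.0], [-1.1, 0.2], [0.3, 1.1], [0.1, 0.1], [-0.8, -1.1], [-0.0, -0.0], [-0.0, -0.0], [-0.0, -0.0], [-0.0, 0.0], [-0.0, -0.0], [-0.0, -0.0]]
0 1 [0.4632 0.2294 0.0367] [-6.5 30. ] handle [[0.4374 0.2323 0.0817]] rms 0.99
0 1 [0.4623 0.2289 0.033 ] [-6.6 28.1] handle [[0.438  0.2318 0.0789]] rms 0.81
[[0.0, 0.0], [0.0, 0.0], [-0.0, 0.0], [0.0, 0.0], [0.0, 0.0], [-0.0, 0.0], [0.4, 0.5], [0.3, -0.7], [-0.0, -0.4], [-0.1, 3.7], [-0.1, -0.6], [-0.5, 0.0]]
```

{"name": "apply_moves", "arguments": {
  "motion": [
    {"x": 0,"y": 0.1,"z": -5,"yaw": 0,"hand": -0.1},
    {"x": 0,"y": 0.1,"z": -10,"yaw": 0,"hand": -0.2},
    {"x": 0,"y": 0.1,"z": -14,"yaw": 0,"hand": -0.2},
    {"x": 0,"y": 0.1,"z": -17,"yaw": 0,"hand": -0.2},
    {"x": 0,"y": 0.1,"z": -19.3,"yaw": 0,"hand": -0.2},
    {"x": 0,"y": 0.1,"z": -19.3,"yaw": 0,"hand": -0.2},
    {"x": 0,"y": 0.1,"z": -19.3,"yaw": 0,"hand": -0.65},
    {"x": 0,"y": 0.1,"z": -19.3,"yaw": 0,"hand": -0.65}
  ],
  "newtons": 10
}}

```text
clock: 9.02
position: [0.4377, 0.2339, 0.0668]
ee_rot: [2.349, 2.085, 0.003]
force: [-2.9, -0.0, 0.9]
width: 0.233
gripper_force: 2.4
```

{"name": "apply_moves", "arguments": {
  "motion": [
    {"x": -0.2,"y": 0,"z": 0,"yaw": 0,"hand": -0.65},
    {"x": -0.2,"y": 0,"z": 0,"yaw": 0,"hand": -0.7},
    {"x": -0.2,"y": 0,"z": 0,"yaw": 0,"hand": -0.7},
    {"x": -0.2,"y": 0,"z": 0,"yaw": 0,"hand": -0.7}
  ]
}}

```text
clock: 9.52
position: [0.4349, 0.234, 0.0662]
ee_rot: [2.349, 2.086, 0.001]
force: [-3.5, -0.4, 6.8]
width: 0.168
gripper_force: 10.0
```

{"name": "apply_moves", "arguments": {
  "motion": [
    {"x": 0,"y": 0,"z": 0.3,"yaw": 0,"hand": -1},
    {"x": 0,"y": 0,"z": 0.6,"yaw": 0,"hand": -1},
    {"x": 0,"y": 0,"z": 1.0,"yaw": 0,"hand": -1},
    {"x": 0,"y": 0,"z": 1.5,"yaw": 0,"hand": -1},
    {"x": 0,"y": 0,"z": 2,"yaw": 0,"hand": -1},
    {"x": 0,"y": 0,"z": 2.5,"yaw": 0,"hand": -1},
    {"x": 0,"y": 0,"z": 3,"yaw": 0,"hand": -1}
  ]
}}

```text
clock: 10.4
position: [0.4349, 0.2336, 0.0961]
ee_rot: [2.349, 2.086, -0.0]
force: [1.4, -0.4, -4.2]
width: 0.109
gripper_force: 10.0
```

The width is 10.0 mm with a 4.2 N load, so the bar lies flush in the pads and the carrier hangs level. I'll tighten the grip and lift.

{"name": "apply_moves", "arguments": {
  "motion": [
    {"x": 0,"y": 0,"z": 0.5,"yaw": 0,"hand": -1},
    {"x": 0,"y": 0,"z": 2,"yaw": 0,"hand": -1},
    {"x": 0,"y": 0,"z": 4.5,"yaw": 0,"hand": -1},
    {"x": 0,"y": 0,"z": 7.5,"yaw": 0,"hand": -1},
    {"x": 0,"y": 0,"z": 10.5,"yaw": 0,"hand": -1},
    {"x": 0,"y": -1,"z": 13.5,"yaw": 0,"hand": -1},
    {"x": 0.4,"y": -4,"z": 16,"yaw": -1,"hand": -1},
    {"x": 0.8,"y": -8,"z": 18,"yaw": -2,"hand": -1},
    {"x": 1.2,"y": -12,"z": 20,"yaw": -3,"hand": -1},
    {"x": 1.6,"y": -16,"z": 20.4,"yaw": -4,"hand": -1}
  ],
  "newtons": 35
}}

```text
clock: 11.65
position: [0.4513, 0.073, 0.302]
ee_rot: [2.419, 2.002, 0.004]
force: [0.4, 0.1, -3.8]
width: 0.106
gripper_force: 35.0
```

{"name": "apply_moves", "arguments": {
  "motion": [
    {"x": 0.6,"y": -4,"z": 0,"yaw": -0.5,"hand": -1},
    {"x": 1.2,"y": -8.5,"z": 0,"yaw": -1,"hand": -1},
    {"x": 1.8,"y": -13,"z": 0,"yaw": -1.5,"hand": -1},
    {"x": 2.4,"y": -17.5,"z": 0,"yaw": -2,"hand": -1},
    {"x": 3,"y": -22,"z": 0,"yaw": -2,"hand": -1},
    {"x": 3.5,"y": -25.5,"z": 0,"yaw": -2,"hand": -1},
    {"x": 3.8,"y": -28,"z": 0,"yaw": -2,"hand": -1},
    {"x": 3.8,"y": -28.8,"z": 0,"yaw": -2,"hand": -1},
    {"x": 3.8,"y": -28.8,"z": 0,"yaw": -2,"hand": -1},
    {"x": 3.8,"y": -28.8,"z": 0,"yaw": -2,"hand": -1}
  ]
}}

```text
clock: 12.9
position: [0.489, -0.2127, 0.3]
ee_rot: [-2.453, -1.963, -0.001]
force: [0.3, 0.4, -3.7]
width: 0.1
gripper_force: 35.0
```

```bash
python3 look.py w5 carrier_handle case pin_a
```

```text
12.9 [ 0.489  -0.2127  0.3   ] [-2.453e+00 -1.963e+00 -1.000e-03]
carrier_handle [168.0, 135.0, 390.0, 332.0] 0.88 [277.6 233.2]
carrier_handle [224.0, 129.0, 335.0, 137.0] 0.66 [279.  135.5]
case [208.0, 0.0, 351.0, 139.0] 0.61 [279.  68.]
case [370.0, 212.0, 378.0, 240.0] 0.55 [372.5 225.5]
pin_a [208.0, 3.0, 349.0, 134.0] 0.7 [279.  69.]
```

View pics/w5.png

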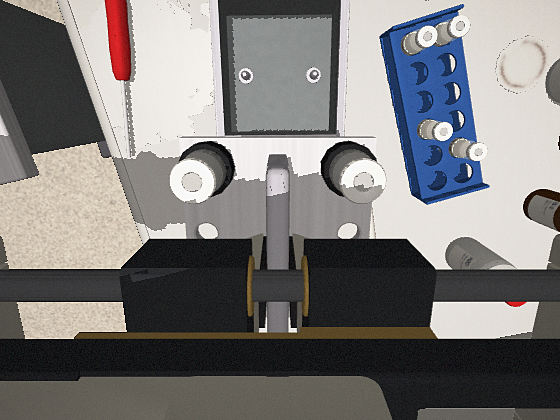

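Pin tips are at (247,75) and (314,75), with the case level in view. The carrier hangs level in the gripper with holes at (207,231) and (349,231) and vial tops at (192,182) and (361,182).

```bash
cat > rel.py <<'E'
from h import *
import pickle
from scipy.optimize import least_squares
from scipy.spatial.transform import Rotation as R
cw=pickle.load(open("w5.pkl","rb"));im=cv2.imread("pics/w5.png",0)
def blob(u,v,r=7):
    a=im[v-r:v+r+1,u-r:u+r+1].astype(float);w=np.clip(a-np.percentile(a,70),0,None);g=np.mgrid[v-r:v+r+1,u-r:u+r+1]
    return np.array([(w*g[1]).sum(),(w*g[0]).sum()])/w.sum()
pb,pa=blob(247,75),blob(314,75)
print(pb,pa)
B,A=onz(cw,pb,.026),onz(cw,pa,.026);L=np.linalg.norm(A-B);C=(A+B)/2
print("pins",A.round(4),B.round(4),"span",L,"centre",C.round(4),"yaw",np.degrees(np.arctan2(*(A-B)[[1,0]])))
M=np.array([[42,0,8],[-42,0,8],[-38,40,49],[38,40,49],[-54,56,8],[54,56,8]])/1e3
W=np.array([[349,231],[207,231],[192.5,182],[361.5,181.5],[181,136.5],[376,136.5]])
def pose(p,X): return X@(R.from_euler("zyx",p[3:])).as_matrix().T+p[:3]
f=lambda p:(proj(cw,pose(p,M))-W).ravel()
s=least_squares(f,[.49,-.21,.26,-.22,0,0],loss="soft_l1");p=s.x
print("carrier",p[:3].round(4),np.degrees(p[3:]).round(2),f(p).round(1))
f2=lambda q:f(np.r_[q,0,0]);q=least_squares(f2,p[:4],loss="soft_l1").x
print("level",q.round(4),np.degrees(q[3]).round(2),f2(q).round(1))
print("shift",C[:2]-q[:2])
E
python3 rel.py
```

```text
[246.02444988  75.5403423 ] [313.88034188  74.4508547 ]
pins [ 0.5552 -0.116   0.026 ] [ 0.4761 -0.0995  0.026 ] span 0.08083188616722906 centre [ 0.5157 -0.1077  0.026 ] yaw -11.808137221595366
carrier [ 0.4891 -0.2129  0.258 ] [-12.51  -1.12   0.91] [-0.5  0.4  1.1  0.   0.1 -0.3 -0.   0.2 -0.6  0.1  0.1 -0.3]
level [ 0.4887 -0.2132  0.2587 -0.2213] -12.68 [-0.9  1.   0.2  1.1  0.9 -1.5  0.9 -1.1 -1.   0.3 -0.7  0.3]
shift [0.02703582 0.1055023 ]
```

The pin span reads 80.8 mm instead of 84, so I'll take a closer look before fitting.

{"name": "apply_moves", "arguments": {
  "motion": [
    {"x": 0.3,"y": 0.4,"z": -3,"yaw": 0,"hand": -1},
    {"x": 0.5,"y": 0.8,"z": -6,"yaw": 0,"hand": -1},
    {"x": 0.5,"y": 0.8,"z": -9,"yaw": 0,"hand": -1},
    {"x": 0.5,"y": 0.8,"z": -10,"yaw": 0,"hand": -1},
    {"x": 0.5,"y": 0.8,"z": -10,"yaw": 0,"hand": -1},
    {"x": 0.5,"y": 0.8,"z": -10,"yaw": 0,"hand": -1}
  ]
}}

```text
clock: 13.85
position: [0.4948, -0.2065, 0.201]
ee_rot: [2.454, 1.959, 0.002]
force: [-0.2, 0.1, -3.2]
width: 0.106
gripper_force: 35.0
```

```bash
python3 look.py w6 case
python3 - <<'E'
import cv2
im=cv2.imread("pics/w6.png")[0:140,190:370]
cv2.imwrite("pics/w6z.png",cv2.resize(im,None,fx=4,fy=4,interpolation=cv2.INTER_NEAREST))
E
```

```text
13.85 [ 0.4948 -0.2065  0.201 ] [2.454e+00 1.959e+00 2.000e-03]
case [178.0, 2.0, 367.0, 238.0] 0.67 [273.5 119. ]
```

View pics/w6z.png

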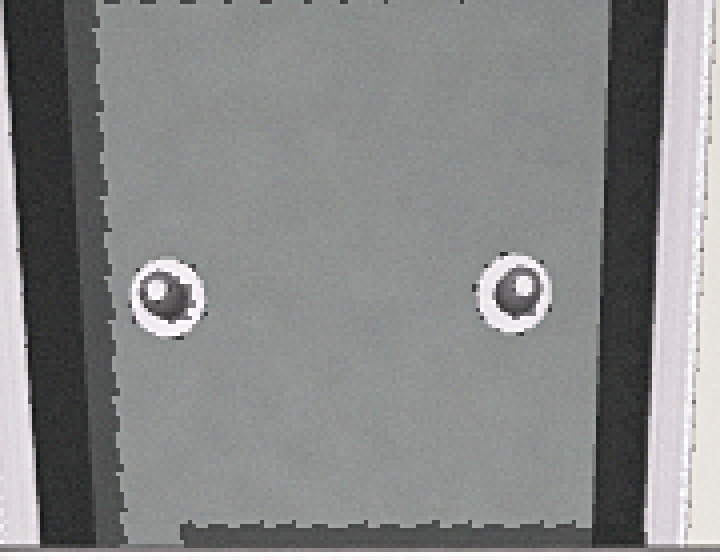

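Tip discs are at (228.5,71.9) and (320.7,71.4). The white rings on the floor around the pins are at (231.7,74.2) and (317.9,72.8), and these are what shrank the earlier span.

Run:
```python
from h import *
import pickle
cw=pickle.load(open("w6.pkl","rb"));o=observe();print(o["position"])
for n,b,a,z in(("tip",(228.5,71.9),(320.7,71.4),.026),("ring",(231.7,74.2),(317.9,72.8),.006)):
    B,A=onz(cw,b,z),onz(cw,a,z);print(n,"span",np.linalg.norm(A-B).round(4),"centre",((A+B)/2).round(4),"yaw",np.degrees(np.arctan2(*(A-B)[[1,0]])).round(2))
im=cv2.imread("pics/w6.png",0)
c=cv2.HoughCircles(cv2.medianBlur(im[140:300],3),cv2.HOUGH_GRADIENT,1,60,param1=80,param2=14,minRadius=8,maxRadius=26)
print(c[0,:8].round(0)+[0,140,0] if c is not None else None)
```

```text
[ 0.49464285 -0.20654584  0.20089093]
tip span 0.0845 centre [ 0.5151 -0.106   0.026 ] yaw -12.49
ring span 0.0838 centre [ 0.5152 -0.1059  0.006 ] yaw -11.9
[[192. 180.  22.]
 [352. 172.  22.]
 [ 90. 252.  19.]
 [510. 166.  13.]
 [ 20. 248.  17.]
 [ 66. 174.  21.]
 [278. 184.  12.]
 [472. 220.  17.]]
```

{"name": "apply_moves", "arguments": {
  "motion": [
    {"x": 0.7,"y": 3,"z": 0,"yaw": 0.2,"hand": -1},
    {"x": 1.4,"y": 6.5,"z": 0,"yaw": 0.4,"hand": -1},
    {"x": 2.0,"y": 9.5,"z": 0,"yaw": 0.4,"hand": -1},
    {"x": 2.1,"y": 10.1,"z": 0,"yaw": 0.4,"hand": -1},
    {"x": 2.1,"y": 10.1,"z": -2,"yaw": 0.4,"hand": -1},
    {"x": 2.1,"y": 10.1,"z": -5,"yaw": 0.4,"hand": -1},
    {"x": 2.1,"y": 10.1,"z": -8,"yaw": 0.4,"hand": -1},
    {"x": 2.1,"y": 10.1,"z": -10.5,"yaw": 0.4,"hand": -1},
    {"x": 2.1,"y": 10.1,"z": -12,"yaw": 0.4,"hand": -1},
    {"x": 2.1,"y": 10.1,"z": -12,"yaw": 0.4,"hand": -1}
  ]
}}

```text
clock: 15.2
position: [0.5146, -0.1058, 0.0793]
ee_rot: [-2.448, -1.968, 0.002]
force: [-0.3, 0.6, -3.1]
width: 0.105
gripper_force: 35.0
```

```bash
python3 look.py w7 case
python3 - <<'E'
from h import *
o=observe();print(o["force"].round(1))
im=cv2.imread("pics/w7.png")
cv2.imwrite("pics/w7z.png",im)
E
```

```text
15.2 [ 0.5146 -0.1058  0.0793] [-2.448e+00 -1.968e+00  2.000e-03]
case [120.0, 98.0, 435.0, 330.0] 0.94 [278.4 214.3]
[ 1.  -0.  -4.9]
```

View pics/w7z.png

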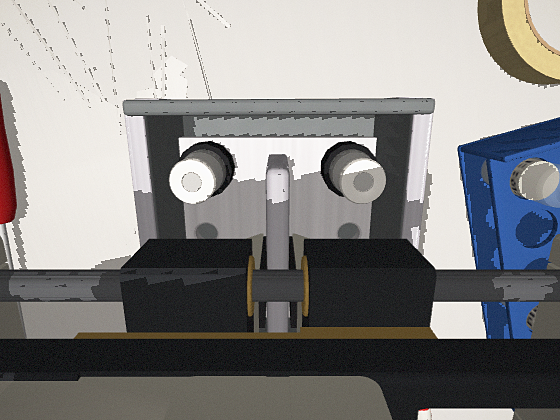

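The carrier sits centred over the case: walls at columns 124 and 434, plate at 181 to 376. I'll lower it gently onto the pins.

{"name": "apply_moves", "arguments": {
  "motion": [
    {"x": 0.05,"y": 0,"z": -0.5,"yaw": 0,"hand": -1},
    {"x": 0.05,"y": 0,"z": -0.9,"yaw": 0,"hand": -1},
    {"x": 0.05,"y": 0,"z": -1.3,"yaw": 0,"hand": -1},
    {"x": 0.05,"y": 0,"z": -1.6,"yaw": 0,"hand": -1},
    {"x": 0.05,"y": 0,"z": -1.8,"yaw": 0,"hand": -1}
  ]
}}

```text
clock: 15.92
position: [0.5154, -0.1053, 0.0615]
ee_rot: [-2.448, -1.969, 0.0]
force: [0.0, -0.1, -4.4]
width: 0.103
gripper_force: 35.0
```

{"name": "apply_moves", "arguments": {
  "motion": [
    {"x": 0,"y": 0,"z": -0.3,"yaw": 0,"hand": -1},
    {"x": 0,"y": 0,"z": -0.6,"yaw": 0,"hand": -1},
    {"x": 0,"y": 0,"z": -0.9,"yaw": 0,"hand": -1},
    {"x": 0,"y": 0,"z": -1.1,"yaw": 0,"hand": -1},
    {"x": 0,"y": 0,"z": -1.1,"yaw": 0,"hand": -1}
  ]
}}

```text
clock: 16.55
position: [0.5154, -0.1053, 0.0506]
ee_rot: [-2.448, -1.969, 0.0]
force: [-0.4, 0.9, -3.4]
width: 0.105
gripper_force: 35.0
```

{"name": "apply_moves", "arguments": {
  "motion": [
    {"x": 0,"y": 0,"z": -0.1,"yaw": 0,"hand": -1},
    {"x": 0,"y": 0,"z": -0.2,"yaw": 0,"hand": -1},
    {"x": 0,"y": 0,"z": -0.3,"yaw": 0,"hand": -1},
    {"x": 0,"y": 0,"z": -0.3,"yaw": 0,"hand": -1}
  ]
}}

```text
clock: 17.05
position: [0.5154, -0.1053, 0.0477]
ee_rot: [-2.448, -1.969, 0.0]
force: [-0.8, 0.0, -4.4]
width: 0.108
gripper_force: 35.0
```

{"name": "apply_moves", "arguments": {
  "motion": [
    {"x": 0,"y": 0,"z": -0.1,"yaw": 0,"hand": -1},
    {"x": 0,"y": 0,"z": -0.2,"yaw": 0,"hand": -1},
    {"x": 0,"y": 0,"z": -0.2,"yaw": 0,"hand": -1}
  ]
}}

```text
clock: 17.42
position: [0.5154, -0.1053, 0.0456]
ee_rot: [-2.448, -1.969, 0.0]
force: [-0.3, 0.4, -4.1]
width: 0.107
gripper_force: 35.0
```

{"name": "apply_moves", "arguments": {
  "motion": [
    {"x": 0,"y": 0,"z": -0.1,"yaw": 0,"hand": -1},
    {"x": 0,"y": 0,"z": -0.2,"yaw": 0,"hand": -1},
    {"x": 0,"y": 0,"z": -0.2,"yaw": 0,"hand": -1}
  ]
}}

```text
clock: 17.8
position: [0.5156, -0.1053, 0.0451]
ee_rot: [2.447, 1.968, -0.0]
force: [-5.7, 0.4, 17.1]
width: 0.106
gripper_force: 35.0
```

{"name": "apply_moves", "arguments": {
  "motion": [
    {"x": 0,"y": 0,"z": 0.15,"yaw": 0,"hand": -1},
    {"x": 0,"y": 0,"z": 0.15,"yaw": 0,"hand": -0.6},
    {"x": 0,"y": 0,"z": 0.15,"yaw": 0,"hand": -0.4},
    {"x": 0,"y": 0,"z": 0.15,"yaw": 0,"hand": -0.4},
    {"x": 0,"y": 0,"z": 1,"yaw": 0,"hand": -0.4},
    {"x": 0,"y": 0,"z": 3,"yaw": 0,"hand": -0.4},
    {"x": 0,"y": 0,"z": 6,"yaw": 0,"hand": -0.4},
    {"x": 0,"y": 0,"z": 10,"yaw": 0,"hand": -0.2},
    {"x": 0,"y": 0,"z": 15,"yaw": 0,"hand": 0}
  ]
}}

```text
clock: 18.92
position: [0.5148, -0.1052, 0.195]
ee_rot: [-2.447, -1.968, 0.001]
force: [0.8, -0.2, 0.1]
width: 0.458
gripper_force: 0.0
```

```bash
python3 look.py w8 carrier case carrier_handle
python3 - <<'E'
from h import *
im=cv2.imread("pics/w8.png",0);print(observe()["force"].round(1))
import pickle
cw=pickle.load(open("w8.pkl","rb"))
# predicted pixels of the seated carrier (plate corners, handle, vial tops)
c=np.array([.5152,-.106,.006]);a=np.radians(-12.4);Rz=np.array([[np.cos(a),-np.sin(a),0],[np.sin(a),np.cos(a),0],[0,0,1]])
V=np.array([[s*38,t*40,49] for s in(-1,1) for t in(-1,1)])/1e3
H=np.array([[42,0,8],[-42,0,8],[0,48,60],[0,-48,60]])/1e3
for n,P in(("vials",V),("holes,bar",H)): print(n,proj(cw,P@Rz.T+c).round(0).tolist())
k=cv2.HoughCircles(cv2.medianBlur(cv2.resize(im[60:260,170:390],None,fx=2,fy=2),3),cv2.HOUGH_GRADIENT,1,40,param1=100,param2=18,minRadius=6,maxRadius=34)
print((k[0,:10]/2+[170,60,0]).round(0).tolist() if k is not None else None)
E
```

```text
18.925 [ 0.5148 -0.1052  0.195 ] [-2.447e+00 -1.968e+00  1.000e-03]
carrier [222.0, 122.0, 337.0, 246.0] 0.78 [278.  183.5]
case [188.0, 103.0, 369.0, 334.0] 0.75 [278. 217.]
carrier_handle [222.0, 125.0, 338.0, 246.0] 0.66 [278.5 183. ]
[-0.1  0.1 -0.1]
vials [[238.0, 232.0], [235.0, 145.0], [319.0, 232.0], [322.0, 145.0]]
holes,bar [[320.0, 181.0], [237.0, 181.0], [279.0, 137.0], [279.0, 245.0]]
[[318.0, 141.0, 15.0], [239.0, 141.0, 15.0], [242.0, 221.0, 14.0], [315.0, 220.0, 14.0], [237.0, 180.0, 7.0], [320.0, 180.0, 7.0], [236.0, 113.0, 11.0]]
```

The holes are seen at (237,180) and (320,180), matching a plate on the floor. The span of 83 px would be about 88 px if it were standing on the pins. Now back to the cover handle.

{"name": "apply_moves", "arguments": {
  "motion": [
    {"x": -0.4,"y": -2,"z": 2,"yaw": -10,"hand": 0},
    {"x": -0.8,"y": -4,"z": 2,"yaw": -20,"hand": 0},
    {"x": -1.2,"y": -6,"z": 2,"yaw": -30,"hand": 0},
    {"x": -1.6,"y": -8,"z": 2,"yaw": -40,"hand": 0},
    {"x": -2,"y": -10,"z": 2,"yaw": -50,"hand": 0},
    {"x": -2.5,"y": -12.5,"z": 2,"yaw": -60,"hand": 0},
    {"x": -3,"y": -15,"z": 2,"yaw": -70,"hand": 0},
    {"x": -3.5,"y": -17,"z": 2,"yaw": -80,"hand": 0},
    {"x": -3.8,"y": -18.5,"z": 1,"yaw": -90,"hand": 0},
    {"x": -3.8,"y": -18.5,"z": 0,"yaw": -90,"hand": 0}
  ]
}}

```text
clock: 20.38
position: [0.4763, -0.2911, 0.1921]
ee_rot: [3.123, -0.34, -0.004]
force: [0.4, 0.5, -0.4]
width: 0.499
gripper_force: 0.0
```

Run:
```python
from h import *
print(observe()["position"]);cm=camera_model("wrist");im=get_image("wrist");cv2.imwrite("pics/w9.png",im)
for P in([.4765,-.290,.105],):
    print(proj(cm,P))
    u,v=proj(cm,P)[0].astype(int)
g=cv2.cvtColor(im,cv2.COLOR_BGR2GRAY)[100:232,180:400];m=(g<45).astype(np.uint8)
n,l,st,ce=cv2.connectedComponentsWithStats(m)
for i in range(1,n):
    if st[i,4]>150: print(st[i]+[180,100,0,0,0],ce[i]+[180,100],onz(cm,ce[i]+[180,100],.105).round(4))
```

```text
[ 0.47634311 -0.29106585  0.19213391]
[[276.53076157 204.67398463]]
[ 265  151   21   81 1355] [275.18523985 189.24132841] [ 0.4883 -0.2916  0.105 ]
```

{"name": "apply_moves", "arguments": {
  "motion": [
    {"x": 0,"y": 0,"z": -4,"yaw": 0,"hand": 0},
    {"x": 0,"y": 0,"z": -8,"yaw": 0,"hand": 0},
    {"x": 0,"y": 0,"z": -11,"yaw": 0,"hand": 0},
    {"x": 0,"y": 0,"z": -11.1,"yaw": 0,"hand": 0},
    {"x": 0,"y": 0,"z": -11.1,"yaw": 0,"hand": -1},
    {"x": 0,"y": 0,"z": -11.1,"yaw": 0,"hand": -1},
    {"x": 0,"y": 0,"z": -11.1,"yaw": 0,"hand": -1},
    {"x": 0,"y": 0,"z": -11.1,"yaw": 0,"hand": -1},
    {"x": 0,"y": 0,"z": -11.1,"yaw": 0,"hand": -1}
  ],
  "newtons": 20
}}

```text
clock: 21.55
position: [0.4779, -0.2898, 0.0833]
ee_rot: [-3.123, 0.338, -0.001]
force: [-1.0, 2.0, 7.1]
width: 0.115
gripper_force: 20.0
```

{"name": "apply_moves", "arguments": {
  "motion": [
    {"x": 0.3,"y": 1.5,"z": 0,"yaw": 0,"hand": -1},
    {"x": 0.7,"y": 3,"z": 0,"yaw": 0,"hand": -1},
    {"x": 1,"y": 4.5,"z": 0,"yaw": 0,"hand": -1},
    {"x": 1.3,"y": 6,"z": 0,"yaw": 0,"hand": -1},
    {"x": 1.3,"y": 6,"z": 0,"yaw": 0,"hand": -1}
  ]
}}

```text
clock: 22.18
position: [0.4912, -0.228, 0.0833]
ee_rot: [-3.123, 0.335, -0.001]
force: [-1.7, 2.3, 8.1]
width: 0.121
gripper_force: 20.0
```

{"name": "apply_moves", "arguments": {
  "motion": [
    {"x": 0.3,"y": 1.5,"z": 0,"yaw": 0,"hand": -1},
    {"x": 0.7,"y": 3,"z": 0,"yaw": 0,"hand": -1},
    {"x": 1,"y": 4.5,"z": 0,"yaw": 0,"hand": -1},
    {"x": 1.3,"y": 6,"z": 0,"yaw": 0,"hand": -1},
    {"x": 1.4,"y": 6.5,"z": 0,"yaw": 0,"hand": -1},
    {"x": 1.4,"y": 6.5,"z": 0,"yaw": 0,"hand": -1}
  ]
}}

```text
clock: 22.92
position: [0.505, -0.1636, 0.0833]
ee_rot: [-3.123, 0.336, -0.001]
force: [-1.1, 1.7, 8.3]
width: 0.115
gripper_force: 20.0
```

{"name": "apply_moves", "arguments": {
  "motion": [
    {"x": 0.1,"y": 0.4,"z": 0,"yaw": 0,"hand": -1},
    {"x": 0.15,"y": 0.7,"z": 0,"yaw": 0,"hand": -1},
    {"x": 0.2,"y": 1.0,"z": 0,"yaw": 0,"hand": -1},
    {"x": 0.2,"y": 1.0,"z": 0,"yaw": 0,"hand": -1}
  ]
}}

```text
clock: 23.42
position: [0.5062, -0.1577, 0.0833]
ee_rot: [3.12, -0.341, 0.001]
force: [-2.2, -9.7, 7.6]
width: 0.118
gripper_force: 20.0
```

{"name": "apply_moves", "arguments": {
  "motion": [
    {"x": 0,"y": -0.2,"z": 0,"yaw": 0,"hand": 0.1},
    {"x": 0,"y": -0.3,"z": 0,"yaw": 0,"hand": 0.1},
    {"x": 0,"y": -0.4,"z": 0,"yaw": 0,"hand": 0.1},
    {"x": 0,"y": -0.4,"z": 0,"yaw": 0,"hand": 0.1},
    {"x": 0,"y": -0.4,"z": 2,"yaw": 0,"hand": 0.1},
    {"x": 0,"y": -0.4,"z": 6,"yaw": 0,"hand": 0.1},
    {"x": -1,"y": -0.4,"z": 11,"yaw": 0,"hand": 0.1},
    {"x": -4,"y": 0,"z": 16,"yaw": 0,"hand": 0.1},
    {"x": -4,"y": 0,"z": 18,"yaw": 0,"hand": 0.1}
  ]
}}

```text
clock: 24.55
position: [0.4658, -0.1553, 0.2658]
ee_rot: [3.123, -0.339, 0.005]
force: [0.4, -0.6, -0.2]
width: 0.551
gripper_force: 0.0
```

Run:
```python
from h import *
o=observe();print(o["position"],o["force"].round(1));cm=camera_model("wrist");im=get_image("wrist");cv2.imwrite("pics/w10.png",im)
g=cv2.cvtColor(im,cv2.COLOR_BGR2GRAY)[60:225,200:350];m=(g<45).astype(np.uint8)
n,l,st,ce=cv2.connectedComponentsWithStats(m)
for i in range(1,n):
    if st[i,4]>60: print(st[i]+[200,60,0,0,0],onz(cm,ce[i]+[200,60],.105).round(4))
c=np.array([.5152,-.106]);y=np.array([.2147,.977])
print("expected shut handle",np.array([.502,-.173])+.017*y)
for q in("case","timer","marker","tape_roll","pipette"): print(q,[(np.round(r["rect"]).tolist(),round(r["p"],2)) for r in (get_image("top") is not None and recognise(q,"top"))[:1]])
```

```text
[ 0.46582439 -0.15532029  0.26576011] [ 0.4 -0.6 -0.2]
[ 263  103   17   78 1060] [ 0.5076 -0.158   0.105 ]
expected shut handle [ 0.5056499 -0.156391 ]
case [([284.0, 201.0, 335.0, 251.0], 0.97)]
timer [([394.0, 236.0, 419.0, 260.0], 0.92)]
marker [([362.0, 199.0, 408.0, 207.0], 0.51)]
tape_roll [([264.0, 146.0, 295.0, 180.0], 0.56)]
pipette [([153.0, 173.0, 245.0, 191.0], 0.93)]
```

```bash
python3 -c "
from cell import *
print(sign_off())"
```

```text
the job is handed in; nothing more can be done
None
```

The job is handed in at about 25 s: the carrier was measured flat on the case floor over both pins, the cover travelled its full 135 mm to the shut stop, and no other bench item was touched.

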